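# Post a worn bearing through the spring flap of the scrap bin

## Robot

A 7-joint arm with a two-finger parallel gripper is mounted at the origin on a cart in front of the work surface, level with it; the furniture and walls round the work are solid. World frame = base frame: x ahead of the robot, y to its left, z up, the work surface at z = 0. Lengths are in m, angles in rad, forces in N, time in s.
With the tool pointing down it reaches from about 0.4 to 0.85 m from the base axis. Payload 10.4 kg.
Tool frame: the origin (TCP) lies at the very end of the fingers, on their centre line; the grasp point (between the pads) lies manip.grasp_offset behind it (manip.grasp_offset is the distance from the TCP to the grasp point, in m); z points along the fingers, x is the direction in which the jaws open and shut, and the axes are right-handed (so a half turn about z gives the same grasp; the last joint's range is limited). The gripper opens to 85 mm and grips with 20 to 120 N. Pads are 22 mm wide; open, the fingers measure 114 mm over their backs; the gripper's body (76 mm by 85 mm) begins 54 mm behind the grasp point. The pads swing forward as they close: fully open they stand 13 mm farther back than shut.
Start: joints at [1.293, 0.332, -0.065, 1.46, 0.022, 1.35, -0.088], TCP at [0.158, -0.605, 0.231] pointing down, gripper open.
Joint ranges: [-2.6, 2.6], [-0.5, 2.12], [-1.47, 1.34], [0.16, 2.42], [-1.27, 4.41], [0.06, 2.06], [-2.6, 2.6]. Speed limits (rad/s): [2.22, 2.22, 2.79, 2.79, 3.14, 3.14, 3.14].

## Interface

Orientations are given as a unit quaternion [x, y, z, w].
In Python, from workcell import manip gives the robot as it stands.
- The arm moves only by the shell command python3 -m crank 'ROWS' [FORCE]. ROWS is JSON, a list that holds one entry, the list of rows, each a list of 7 numbers: the shift along the world's x, y, z in units of 60 mm (1.0 is 60 mm), then the turn, a rotation vector about the world's x, y, z in units of 5 degrees (1.0 is 5 degrees), then the finger opening in mm, from 0 to 85.4. A call has 1 to 8 rows; each row shifts and turns the commanded pose from where the row before left it; what a row does not reach is not made up. A row lasts 1/8 s, in which the tool goes at most 62.5 mm and 10.7 degrees, less where a joint would pass 70% of its speed; a pose out of reach is approached as far as the arm can. A call is refused whole if a number of a shift passes 1 or a number of a turn 1, either way. A call with a gripper value outside its range is refused whole. The fingers move at their own pace and stop on an object; FORCE is the grip in N (left out, the last holds). Time passes only in rows, so rows that do not move let the fingers close. It gives the time, the measured TCP pose, the force and the opening at its end, in the units of the state.
- manip.get_obs(): the state, without advancing time (a new reading comes with each control period).
- manip.camera(name): name is "scene" or "side" or "wrist"; returns (picture, depth): 420x560x3 uint8, blue, green, red; 420x560 float32, m along the optical axis (not along the pixel's ray), 0 where there is no reading.
- manip.get_calibration(name): a dict with "fx", "fy", "cx", "cy" (pixels), "k1" (the pictures are not rectified: a ray, as slopes to the right and down, at radius r is drawn at 1 + k1 r^2 times it, then the intrinsics apply), "rvec" (rotation vector, rad) and "tvec" (3), from world to camera coordinates, as OpenCV has them; the wrist camera has in their place "T_tool_cam" (4x4, takes a point from camera to tool coordinates, whose origin is the TCP and whose axes are the tool frame's). Camera axes: x right, y down, z forward; pixel columns grow to the right and rows downward; lengths in m; the calibration is good to about 2 mm. A picture is of the moment at which its call begins: read the wrist's pose just before it. get_calibration takes no time and is no camera call.
- manip.hand_in(): hands the job in, once; it reports no verdict.
The state is a dict: "clock": time; "joint_pos": joint angles; "joint_velocities": joint speeds; "tau": joint torques, N m; "position": TCP position; "ee_rot": TCP orientation; "ft_force": force on the tool from outside, world axes, zero at the start; "torque": the same for the moment, N m; "grip_width": opening from 0.0 (shut) to 1.0 (fully open).
Only numpy, scipy, OpenCV 4.12 (cv2) and the standard library are available. Lean on these libraries where they do the work, as an engineer would, in place of code of your own. Each camera call takes 0.05 s, during which the arm holds its last target.

## Task

Scrap the worn ball bearing that lies on top of the steel scrap bin, without gripping or lifting it: push the bin's spring flap down with one fingertip and, while it is held down, push the bearing with the other finger over the edge so that it drops into the bin. Do not slide the bearing on to the shut flap. Then take the hand out so that the flap springs shut, and leave the other things on the worktop where they are.

Things in the scene. Friction and masses are not known exactly. Their poses are not given: they have to be found in the camera images.
- scrap_bin: Grey sheet-steel bin fixed to the worktop, 270 (x) x 140 (y) x 130 high mm. Origin at the centre of its underside; its own +x is the way in which the bearing is to be pushed, z up. Its flat bare-steel top, 5 mm thick, is at z = 130 mm: a solid deck from x = -135 to -20, then an opening from x = -20 to 120 (112 mm wide in y) filled flush by the flap, then a 15 mm strip. The bin is hollow below (floor at z = 5 mm, also under the deck).
- mouth_edge (a point): Middle of the straight deck edge at the opening, on the deck's upper face; axes as the bin's. Anything pushed in +x past this point goes over the flap or, with the flap down, into the bin.
- flap (a joint): Flap of dark steel, 136 mm long (x), 108 mm wide (y), 4 mm thick, its top flush with the deck when shut. Hinged at its far end, 139 mm in +x from mouth_edge; its free edge lies 3 mm past mouth_edge and swings down into the bin. Value in rad: 0 shut, positive = free edge down, stop at 0.85. A spring shuts it by itself: it takes about 1.5 N at the free edge to start it and 2.5 N there at full opening (more nearer the hinge); the weight of the bearing does not open it.
- flap_edge (a point): Middle of the flap's free edge, on its upper face.
- worn_bearing: Worn steel ball bearing, a flat ring-shaped disc 47 mm in diameter, 14 mm thick, about 80 g, lying flat on the deck of the bin its centre 32 to 70 mm before the mouth edge. Origin at the centre of its underside, z along its axis. To be pushed, never lifted.
- small_bearing: Smaller ball bearing, 40 mm diameter, 14 mm thick, on the worktop beside the deck end of the bin; leave alone. Origin at the centre of its underside.
- brake_pad: Brake pad, 42 x 84 x 12 mm, on the worktop beside the flap end of the bin; leave alone. Origin at the centre of its underside.
- spanner: Combination spanner, 31 x 200 x 9 mm, long along its y; leave alone. Origin at the centre of its underside.
- tape: Roll of black tape lying flat, 66 mm diameter, 19 mm high; leave alone. Origin at the centre of its underside.
- spacer: Round alloy spacer, 38 mm diameter, 30 mm high; leave alone. Origin at the centre of its underside.
- nut: Large lock nut, 36 x 41 x 16 mm; leave alone. Origin at the centre of its underside.
- piston: Alloy piston standing up, 54 mm diameter, 48 mm high; leave alone. Origin at the centre of its underside.
There are look-alikes about, which are no part of the job. What is shaped like the worn_bearing but purple or yellow is not meant.

How it is judged:
On the way, in this order (a step that is already met when the one before it is completed fails the run):
1. the flap is pressed down by a finger while the bearing still lies on the deck (value of joint flap above 0.2 rad and contact force between the fingers and flap above 0.2 N and x of worn_bearing in the frame of mouth_edge below 0.004 m and z of worn_bearing in the frame of mouth_edge above -0.008 m), for 0.2 s.
2. the bearing drops through the opening while the flap is down (value of joint flap above 0.15 rad and z of worn_bearing in the frame of mouth_edge below -0.03 m), for 0.05 s.
At the end, for the whole second after the job is handed in: The bearing is at rest inside the bin (its origin within the bin's walls and less than 75 mm above the worktop), and the flap has sprung shut (less than 0.05 rad). The other things have moved less than 25 mm (x of worn_bearing in the frame of scrap_bin between -0.133 and 0.133 m and y of worn_bearing in the frame of scrap_bin between -0.068 and 0.068 m and z of worn_bearing in the frame of scrap_bin between 0 and 0.075 m and linear speed of worn_bearing below 0.02 m/s and value of joint flap below 0.05 rad); the robot touches nothing.
It fails at once if the bearing is lifted (its underside more than 18 mm above the deck) (z of worn_bearing in the frame of mouth_edge above 0.018 m).
It fails at once if the bearing is slid on to the shut flap (its centre more than 10 mm past the edge at deck height, with the flap down less than 0.1 rad) (x of worn_bearing in the frame of mouth_edge above 0.01 m and z of worn_bearing in the frame of mouth_edge above -0.012 m and value of joint flap below 0.1 rad).
It fails at once if the bearing falls outside the bin (y of worn_bearing in the frame of mouth_edge above 0.075 m or y of worn_bearing in the frame of mouth_edge below -0.075 m or x of worn_bearing in the frame of mouth_edge below -0.12 m or x of worn_bearing in the frame of mouth_edge above 0.16 m).
It fails at once if another thing on the worktop is moved by more than 25 mm (distance of any of small_bearing, brake_pad, spanner, tape, spacer, nut, piston from where it was at the start of the episode above 0.025 m).
It also fails if it takes over 48 s, if anything falls off the work surface, if the arm or the gripper's body presses on something with over 40 N, if the wrist force passes 120 N, or if a joint passes its speed limit or range.

## Working session

There is one attempt and no reset: what is moved stays moved. The work goes in short steps, Python scripts to look and compute and a shell command to move; the robot and the scene stay as the last step left them, time stands still between calls to the robot, and variables do not carry over. Pictures are saved under pics/ and viewed, and the job is handed in when it is done.

```bash
ls; mkdir -p pics
cat > h.py <<'E'
import numpy as np, cv2
from scipy.spatial.transform import Rotation as R
from workcell import manip
def cam(name):
    o=manip.get_obs(); im,d=manip.camera(name); c=manip.get_calibration(name)
    return o,im,d,c
def T_wc(c,o=None):
    T=np.eye(4)
    if 'rvec' in c:
        Rm=cv2.Rodrigues(np.array(c['rvec'],float))[0]
        T[:3,:3]=Rm.T; T[:3,3]=-Rm.T@np.array(c['tvec'],float).ravel(); return T
    T[:3,:3]=R.from_quat(o['ee_rot']).as_matrix(); T[:3,3]=o['position']
    return T@np.array(c['T_tool_cam'])
def rays(c,px):
    K=np.array([[c['fx'],0,c['cx']],[0,c['fy'],c['cy']],[0,0,1]])
    u=cv2.undistortPoints(np.array(px,float).reshape(-1,1,2),K,np.array([c['k1'],0,0,0.]))[:,0]
    return np.c_[u,np.ones(len(u))]
def onplane(c,px,z,o=None):
    T=T_wc(c,o); r=rays(c,px)@T[:3,:3].T; t=(z-T[2,3])/r[:,2]
    return T[:3,3]+r*t[:,None]
def bydepth(c,px,d,o=None):
    T=T_wc(c,o); r=rays(c,px); z=np.array([d[int(round(v)),int(round(u))] for u,v in px])
    return (r*z[:,None])@T[:3,:3].T+T[:3,3]
def proj(c,P,o=None):
    T=np.linalg.inv(T_wc(c,o)); p=np.atleast_2d(P)@T[:3,:3].T+T[:3,3]; x=p[:,:2]/p[:,2:]
    x=x*(1+c['k1']*(x**2).sum(1,keepdims=True)); return x*[c['fx'],c['fy']]+[c['cx'],c['cy']]
E
python3 - <<'E'
from h import *
for n in ['scene','side','wrist']:
    o,im,d,c=cam(n); cv2.imwrite(f'pics/{n}0.png',im); np.savez(f'{n}0.npz',im=im,d=d)
    print(n,c)
print(o, manip.grasp_offset)
E
```

```text
pics
scene {'fx': 435.68523639928634, 'fy': 435.68523639928634, 'cx': 278.24339996503375, 'cy': 208.89337772244585, 'k1': -0.036792957893240906, 'rvec': array([ 0.59712508, -2.4595169 ,  1.39782165]), 'tvec': array([0.50741639, 0.20089614, 0.97767856])}
side {'fx': 442.2216964954931, 'fy': 442.2216964954931, 'cx': 277.0744067044152, 'cy': 208.7408505645591, 'k1': -0.03354343209283502, 'rvec': array([ 2.18908251, -1.02334728,  0.41184465]), 'tvec': array([-0.32200505,  0.4223331 ,  0.95037937])}
wrist {'fx': 305.8390625156898, 'fy': 305.8390625156898, 'cx': 283.8319799251908, 'cy': 209.3113662748562, 'k1': -0.04151103948367147, 'T_tool_cam': array([[ 9.99999521e-01, -9.34683899e-04,  2.90626346e-04,
        -3.03846222e-05],
       [ 8.14735979e-04,  9.59384601e-01,  2.82100201e-01,
        -7.29538991e-02],
       [-5.42496957e-04, -2.82099829e-01,  9.59384903e-01,
        -1.43375147e-01],
       [ 0.00000000e+00,  0.00000000e+00,  0.00000000e+00,
         1.00000000e+00]])}
{'clock': 0.1, 'joint_pos': array([ 1.29340198,  0.33278096, -0.06469678,  1.46084252,  0.02159595,
        1.34987592, -0.08849704]), 'joint_velocities': array([ 0.00077982, -0.00213629,  0.00020391, -0.00121416,  0.00148988,
       -0.00030782, -0.00159514]), 'tau': array([ 1.97777925e-03, -6.26748276e+01,  4.95759014e-02, -3.92433178e+01,
        1.63328525e-02,  7.05135462e-03, -2.58221758e-05]), 'position': array([ 0.15744568, -0.60451216,  0.23061986]), 'ee_rot': array([ 7.91221616e-01, -6.11529221e-01, -4.94465954e-04, -3.49972850e-04]), 'ft_force': array([ 1.20377105, -0.1072412 , -0.04093487]), 'torque': array([ 0.0077442 ,  0.03616249, -0.01458629]), 'grip_width': 0.9997013780611292} 0.0187
```

View pics/scene0.png

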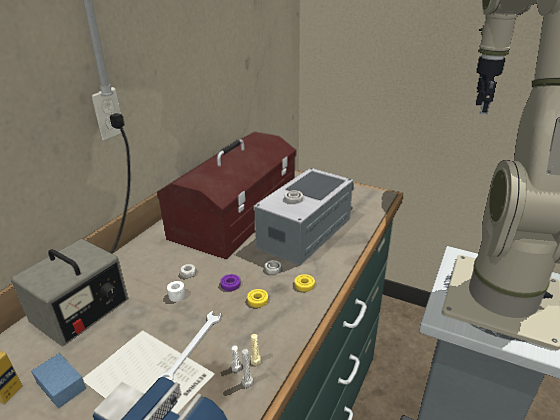

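View pics/side0.png

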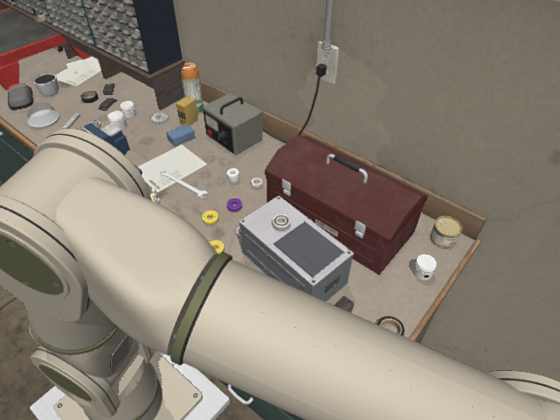

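View pics/wrist0.png

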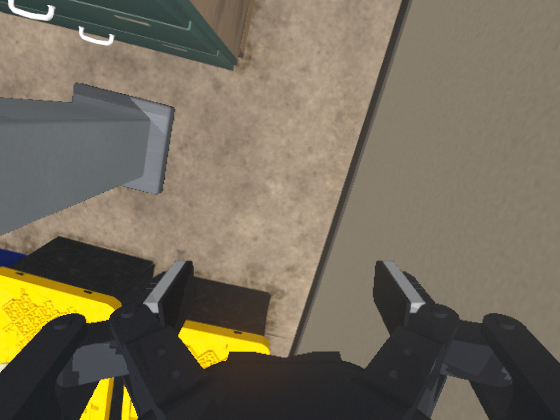

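Scene: the bin is at (305,215) with a ring on its deck at (293,197). Side: the bin is at (295,250) with the ring at (282,222). Look-alikes in the scene view are purple (231,283), yellow (258,298), yellow (304,283), and the small steel bearing (273,267). The one on the deck fits the description, so I'll crop close to check.

Run:
```python
from h import *
a=cv2.imread('pics/scene0.png')[155:275,240:370]; b=cv2.imread('pics/side0.png')[190:310,230:360]
cv2.imwrite('pics/crop0.png',np.hstack([cv2.resize(a,None,fx=3,fy=3,interpolation=cv2.INTER_CUBIC),cv2.resize(b,None,fx=3,fy=3,interpolation=cv2.INTER_CUBIC)]))
```

```text
(no output)
```

View pics/crop0.png

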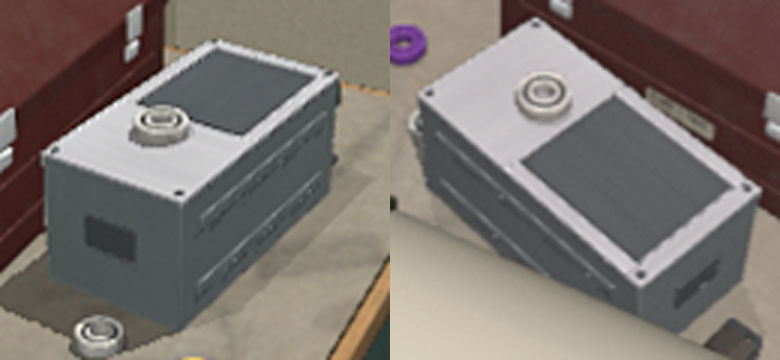

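Run:
```python
from h import *
cs={'scene':[(255,205.7),(300.7,222.7),(353.3,179.7),(311,168.7)],'side':[(239.3,222.3),(279.3,195.3),(353.3,253.3),(312.3,284)]}
flap={'scene':[(285.5,189.3),(321,200),(346,179.7),(308,170.5)],'side':[(274,243.5),(306.5,222),(344.5,252.5),(312.5,277)]}
for n in cs:
    c=manip.get_calibration(n); d=np.load(n+'0.npz')['d']; im=np.load(n+'0.npz')['im']
    P=onplane(c,cs[n],.13); print(n,P.round(4)[:,:2].tolist(),[round(np.linalg.norm(P[i]-P[i-1]),4) for i in range(4)])
    Q=onplane(c,flap[n],.13); print(' flap',Q.round(4)[:,:2].tolist(),[round(np.linalg.norm(Q[i]-Q[i-1]),4) for i in range(4)])
    # all-deck pts by depth
    v,u=np.mgrid[160:300,230:360]; px=np.c_[u.ravel(),v.ravel()].astype(float)
    X=bydepth(c,px,d); m=(abs(X[:,2]-.13)<.004)&(d[px[:,1].astype(int),px[:,0].astype(int)]>0)
    r=np.linalg.norm(X[:,:2]-P[:,:2].mean(0),axis=1); m&=r<.17
    rect=cv2.minAreaRect(X[m][:,:2].astype(np.float32)*1000); print(' rect',rect, X[m][:,2].mean())
    b=(X[:,2]>.139)&(X[:,2]<.148)&(r<.15); print(' bearing top',b.sum(),X[b].mean(0))
    tv=(X[:,2]>.0)&b
```

```text
scene [[0.594, 0.0819], [0.4578, 0.1028], [0.422, -0.1635], [0.5563, -0.1769]] [np.float64(0.2615), np.float64(0.1378), np.float64(0.2688), np.float64(0.1349)]
 flap [[0.5651, -0.0297], [0.4575, -0.018], [0.4402, -0.1546], [0.5591, -0.1619]] [np.float64(0.1323), np.float64(0.1082), np.float64(0.1377), np.float64(0.1192)]
 rect ((544.357421875, -49.86518859863281), (277.34442138671875, 211.3511962890625), 83.37853240966797) 0.12992331049897513
 bearing top 232 [ 0.56509537 -0.00757874  0.14301743]
side [[0.4602, 0.0922], [0.6031, 0.0765], [0.5636, -0.1897], [0.4285, -0.1665]] [np.float64(0.2606), np.float64(0.1438), np.float64(0.2691), np.float64(0.1371)]
 flap [[0.4637, -0.0222], [0.5723, -0.0404], [0.552, -0.1719], [0.4444, -0.1553]] [np.float64(0.1345), np.float64(0.1102), np.float64(0.1331), np.float64(0.1089)]
 rect ((547.644775390625, -50.17265319824219), (273.2738342285156, 210.23167419433594), 82.3977279663086) 0.13087980946328814
 bearing top 314 [ 0.56986693 -0.01712283  0.14395002]
```

```bash
python3 -m crank '[[[0,0.2,1,0,0,0,85],[0.5,0.8,0.6,0,0,-0.4,85],[0.5,0.8,0.2,0,0,-0.4,85],[0.5,0.8,0,0,0,-0.4,85],[0.5,0.8,0,0,0,-0.4,85],[0.5,0.8,0,0,0,-0.4,85],[0.5,0.8,0,0,0,-0.4,85],[0.5,0.8,0,0,0,-0.4,85]]]'
```

```text
clock: 1.15
position: [0.3661, -0.2583, 0.3368]
ee_rot: [0.71, -0.704, 0.0, 0.0]
ft_force: [1.2, 0.4, 0.2]
grip_width: 0.994
```

```bash
python3 -m crank '[[[0.7,0.9,0,0,0,-0.4,85],[0.7,0.9,0,0,0,-0.4,85],[0.7,0.9,0,0,0,-0.4,85],[0.6,0.9,0,0,0,-0.4,85],[0,0,0,0,0,0,85],[0,0,0,0,0,0,85]]]'
python3 - <<'E'
from h import *
o,im,d,c=cam('wrist'); cv2.imwrite('pics/wrist1.png',im); np.savez('wrist1.npz',im=im,d=d,p=o['position'],q=o['ee_rot'])
print(o['position'],o['joint_pos'].round(2))
E
```

```text
clock: 1.9
position: [0.5151, -0.0605, 0.3365]
ee_rot: [-0.66, 0.751, 0.0, -0.0]
ft_force: [-0.2, -0.1, 0.3]
grip_width: 0.996
[ 0.5151135  -0.06054352  0.33653982] [ 0.65  0.11 -0.67  1.53  0.07  1.52 -1.72]
```

View pics/wrist1.png

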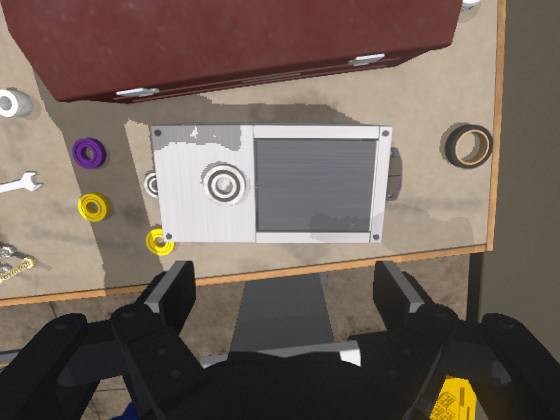

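Wrist view: the bin corners are at about (152,127), (391,127), (391,242) and (163,242), the flap spans columns 256-375, and the bearing is at (224,185).

Run:
```python
from h import *
z=np.load('wrist1.npz'); im,d=z['im'],z['d']; o={'position':z['p'],'ee_rot':z['q']}; c=manip.get_calibration('wrist')
v,u=np.mgrid[0:262,0:560]; px=np.c_[u.ravel(),v.ravel()].astype(float)
X=bydepth(c,px,d,o).reshape(262,560,3)
m=(abs(X[...,2]-.13)<.006)
m=m.astype(np.uint8); n,l,s,ce=cv2.connectedComponentsWithStats(m); i=1+s[1:,4].argmax(); print(s[i])
pts=X[l==i]; print('z',pts[:,2].mean())
hull,_=cv2.findContours((l==i).astype(np.uint8),0,1); 
P=onplane(c,hull[0][:,0].astype(float),.13,o); rect=cv2.minAreaRect((P[:,:2]*1000).astype(np.float32)); print('deck',rect)
g=cv2.cvtColor(im,6)[:262]; f=((g<95)&(l==i)).astype(np.uint8); f=cv2.morphologyEx(f,2,np.ones((5,5)))
n2,l2,s2,_=cv2.connectedComponentsWithStats(f); j=1+s2[1:,4].argmax(); print(s2[j])
cn,_=cv2.findContours((l2==j).astype(np.uint8),0,1); P=onplane(c,cn[0][:,0].astype(float),.13,o); print('flap',cv2.minAreaRect((P[:,:2]*1000).astype(np.float32)))
b=(X[...,2]>.138)&(X[...,2]<.15); b[:, :190]=0;b[:,260:]=0;b[:140]=0
cn,_=cv2.findContours(b.astype(np.uint8),0,1); cn=max(cn,key=cv2.contourArea); P=onplane(c,cn[:,0].astype(float),.144,o); print('bearing',cv2.minEnclosingCircle((P[:,:2]*1000).astype(np.float32)), X[b][:,2].mean())
# toolbox
t=X[(X[...,0]>.55)&(X[...,2]>.05)&(v<120)&(u>60)&(u<460)]
for h in (.05,.1,.15,.2):
    k=t[(t[:,2]>h)&(t[:,2]<h+.05)]; print(h,len(k),k[:,0].min() if len(k) else 0)
print('yaw', R.from_quat(z['q']).as_matrix()[:,0])
```

```text
[  151   125   241   118 25114]
z 0.13070294008873087
deck ((514.646484375, -45.50596618652344), (270.45623779296875, 139.92160034179688), 82.5642318725586)Traceback (most recent call last):
  File "<stdin>", line 11, in <module>
ValueError: attempt to get argmax of an empty sequence
```

```bash
cat >> h.py <<'E'
C=np.array([.5146,-.0455]); A=np.deg2rad(-97.44); EX=np.array([np.cos(A),np.sin(A)]); EY=np.array([-EX[1],EX[0]]); M=C-.02*EX
def tobin(P): # mouth frame
    P=np.atleast_2d(P); q=P[:,:2]-M; return np.c_[q@EX,q@EY,P[:,2]-.13]
E
python3 - <<'E'
from h import *
z=np.load('wrist1.npz'); im,d=z['im'],z['d']; o={'position':z['p'],'ee_rot':z['q']}; c=manip.get_calibration('wrist')
print(np.array(tobin(onplane(c,[(256,140),(256,180),(256,230),(375,180),(315,139),(315,232)],.13,o))).round(4))
v,u=np.mgrid[0:262,0:560]; px=np.c_[u.ravel(),v.ravel()].astype(float)
X=bydepth(c,px,d,o).reshape(262,560,3)
b=(X[...,2]>.138)&(X[...,2]<.15); b[:, :190]=0;b[:,260:]=0;b[:140]=0
cn,_=cv2.findContours(b.astype(np.uint8),0,1); cn=max(cn,key=cv2.contourArea); P=onplane(c,cn[:,0].astype(float),.144,o); e=cv2.minEnclosingCircle((P[:,:2]*1000).astype(np.float32)); print('bearing',e, X[b][:,2].mean(), tobin([[e[0][0]/1e3,e[0][1]/1e3,.13]]))
t=X[(X[...,0]>.55)&(X[...,2]>.05)&(v<120)&(u>60)&(u<460)]
T=tobin(t)
for h in np.arange(-.1,.12,.03):
    k=T[(T[:,2]>h)&(T[:,2]<h+.03)]; print(h,len(k),k[:,1].min() if len(k) else 0)
x=R.from_quat(z['q']).as_matrix()[:,0]; print('yaw', np.degrees(np.arctan2(x[1],x[0])))
print('tcp',tobin(o['position']))
s=np.load('scene0.npz'); n='scene'
for n,p in (('scene',(293,196)),('side',(281.5,221))):
    print(n,tobin(onplane(manip.get_calibration(n),[p],.144)))
E
```

```text
[[ 0.0033  0.0533  0.    ]
 [ 0.0022  0.0078  0.    ]
 [ 0.0006 -0.0539  0.    ]
 [ 0.1407  0.0079  0.    ]
 [ 0.0694  0.0544  0.    ]
 [ 0.0725 -0.0565  0.    ]]
bearing ((526.0570068359375, 6.6875691413879395), 24.052541732788086) 0.14376819463762627 [[-0.03323175  0.00460289  0.        ]]
-0.1 307 0.0994784827272179
-0.07 940 0.09943083356294805
-0.04000000000000001 856 0.09909198415161033
-0.010000000000000009 1091 0.09589351310176569
0.01999999999999999 22331 0.09710632661611916
0.04999999999999999 5993 0.1425974881851231
0.07999999999999999 0 0
0.10999999999999999 0 0
yaw -97.38733899620148
tcp [[0.03485037 0.00245713 0.20653982]]
scene [[-0.04310362 -0.00306433  0.014     ]]
side [[-0.02965075  0.00271585  0.014     ]]
```

Run:
```python
from h import *
z=np.load('wrist1.npz'); im,d=z['im'],z['d']; c=manip.get_calibration('wrist')
T=np.array(c['T_tool_cam'])
v,u=np.mgrid[255:330,100:460]; px=np.c_[u.ravel(),v.ravel()].astype(float)
zz=d[255:330,100:460].ravel(); m=(zz>0)&(zz<.2)
X=(rays(c,px)*zz[:,None])@T[:3,:3].T+T[:3,3]
X=X[m]; px=px[m]
for s in (-1,1):
    k=(X[:,0]*s>0.02); K=X[k]; P=px[k]; i=K[:,2].argmax(); print('tip',K[i],P[i]); t=K[K[:,2]>K[i,2]-.003]; print(t.min(0),t.max(0))
    t=K[(K[:,2]>-.03)]; print(' inner',abs(t[:,0]).min(),abs(t[:,0]).max())
cv2.imwrite('pics/tips.png',cv2.resize(im[240:420],None,fx=1.4,fy=2))
```

```text
tip [-0.04317543 -0.00390012 -0.01271798] [194. 271.]
[-0.04327712 -0.01032352 -0.01571228] [-0.04254024  0.00954087 -0.01271798]
 inner 0.0422525867840761 0.05693626531637243
tip [ 0.04237133 -0.00406027 -0.01315195] [374. 271.]
[ 0.04176796 -0.01027536 -0.01603039] [ 0.04266315  0.00895513 -0.01315195]
 inner 0.041488978689162785 0.05591707811448911
```

View pics/tips.png

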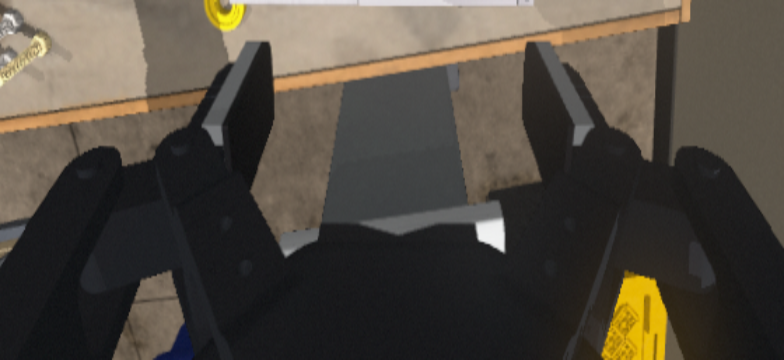

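Run:
```python
from h import *
z=np.load('wrist1.npz'); d=z['d']; c=manip.get_calibration('wrist')
T=np.array(c['T_tool_cam'])
v,u=np.mgrid[255:420,0:560]; px=np.c_[u.ravel(),v.ravel()].astype(float)
zz=d[255:420].ravel(); m=(zz>0)&(zz<.2)
X=((rays(c,px)*zz[:,None])@T[:3,:3].T+T[:3,3])[m]
for h in np.arange(-.13,-.01,.01):
    k=X[(X[:,2]>h)&(X[:,2]<h+.01)]
    if len(k): print(round(h,3),len(k),abs(k[:,0]).min().round(3),abs(k[:,0]).max().round(3),k[:,1].min().round(3),k[:,1].max().round(3))
```

```text
-0.11 1264 0.007 0.023 -0.022 -0.018
-0.1 9429 0.0 0.068 -0.022 -0.004
-0.09 13855 0.0 0.073 -0.019 0.008
-0.08 9575 0.0 0.074 -0.019 0.012
-0.07 8903 0.033 0.075 -0.017 0.012
-0.06 1643 0.041 0.071 -0.015 -0.002
-0.05 1455 0.041 0.057 -0.013 0.009
-0.04 1545 0.041 0.057 -0.013 0.011
-0.03 1204 0.041 0.057 -0.013 0.01
-0.02 409 0.042 0.049 -0.013 0.01
```

```bash
python3 -m crank '[[[0.04,0.23,-0.4,0.99,-0.13,0,85.4],[0.04,0.23,-0.5,0.99,-0.13,0,85.4],[0.04,0.23,-0.5,0.99,-0.13,0,85.4],[0.03,0.23,-0.5,0.99,-0.13,0,85.4],[0.03,0.22,-0.5,0.99,-0.13,0,85.4],[0,0,0,0,0,0,85.4],[0,0,0,0,0,0,85.4]]]'
cat >> h.py <<'E'
def report(o):
    Rm=R.from_quat(o['ee_rot']).as_matrix(); p=np.array(o['position'])
    t0=p-.013*Rm[:,2]; rows=[p,t0-.0425*Rm[:,0],t0+.0425*Rm[:,0],t0+.047*Rm[:,0]]
    for n,q in zip(['tcp','rear','front','frontouter'],rows): print(n,(tobin(q)[0]*1000).round(1))
    e=np.degrees(np.arctan2(-Rm[2,0],np.hypot(*Rm[:2,0]))); print('tilt',e.round(2),'yaw',np.degrees(np.arctan2(Rm[1,0],Rm[0,0])).round(2),'F',o['ft_force'].round(1),'J',o['joint_pos'].round(2),'t',o['clock'],'g',o['grip_width'])
E
python3 - <<'E'
from h import *
o,im,d,c=cam('wrist'); cv2.imwrite('pics/wrist2.png',im); report(o)
o,im,d,c=cam('side'); cv2.imwrite('pics/side2.png',im)
E
```

```text
clock: 2.82
position: [0.5266, 0.0073, 0.1943]
ee_rot: [-0.644, 0.734, 0.141, 0.162]
ft_force: [0.6, 0.1, 0.3]
grip_width: 1.0
tcp [-33.9   5.1  64.3]
rear [-67.    5.   93.9]
front [10.1  5.  58.2]
frontouter [14.2  5.1 56.3]
tilt 24.84 yaw -97.41 F [0.6 0.1 0.3] J [ 0.78  0.23 -0.67  1.78 -0.32  1.19 -1.46] t 2.825 g 1.0003808764549393
```

View pics/wrist2.png

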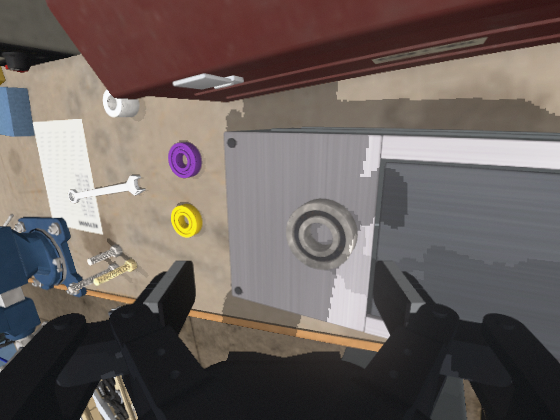

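View pics/side2.png

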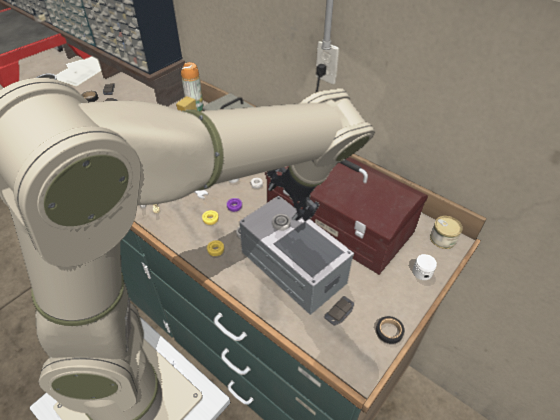

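The closer wrist view puts the bearing at (322,233) and the deck/flap line near column 375-380. I'll re-measure both in this view before descending.

Run:
```python
from h import *
o,im,d,c=cam('wrist')
v,u=np.mgrid[150:300,200:560]; px=np.c_[u.ravel(),v.ravel()].astype(float)
X=bydepth(c,px,d,o).reshape(150,360,3); b=(X[...,2]>.140)&(X[...,2]<.149)&(u<370)&(u>270)&(v<275)
cn,_=cv2.findContours(b.astype(np.uint8),0,1); cn=max(cn,key=cv2.contourArea)
P=onplane(c,(cn[:,0]+[200,150]).astype(float),.144,o); e=cv2.minEnclosingCircle((P[:,:2]*1000).astype(np.float32)); print(e,tobin([[e[0][0]/1e3,e[0][1]/1e3,.13]])*1000)
g=cv2.cvtColor(im,6)
for r in (180,190,240,250,260):
    s=g[r,340:420].astype(int); print(r,s[20:60:2])
cv2.imwrite('pics/c3.png',cv2.resize(im[120:340,200:460],None,fx=3,fy=2.7))
print(tobin(onplane(c,[(378,160),(375,200),(370,260),(366,320)],.13,o)).round(4)*1000)
```

```text
((525.6488037109375, 5.935055732727051), 24.4422664642334) [[-32.43271042   4.29556744   0.        ]]
180 [145 149 147 147 148 145 144 143 143 131  91  92  81  75  80  80  80  79
  77  77]
190 [147 146 146 146 145 142 145 142 141 109  94  93  71  77  77  77  79  77
  75  77]
240 [188 192 187 187 214 209 207 110  93  89  97 105 105 105 104 104 104 106
 104 106]
250 [188 190 208 214 211 209 187  93  92  85 105 107 108 106 106 105 104 105
 106 106]
260 [192 188 187 191 185 189 112  75  72  73  80  92  95  98  97  95  97 106
 105 105]
[[ -1.6  54.8   0. ]
 [ -1.3  29.4   0. ]
 [ -1.1 -12.4   0. ]
 [  0.1 -59.6   0. ]]
```

View pics/c3.png

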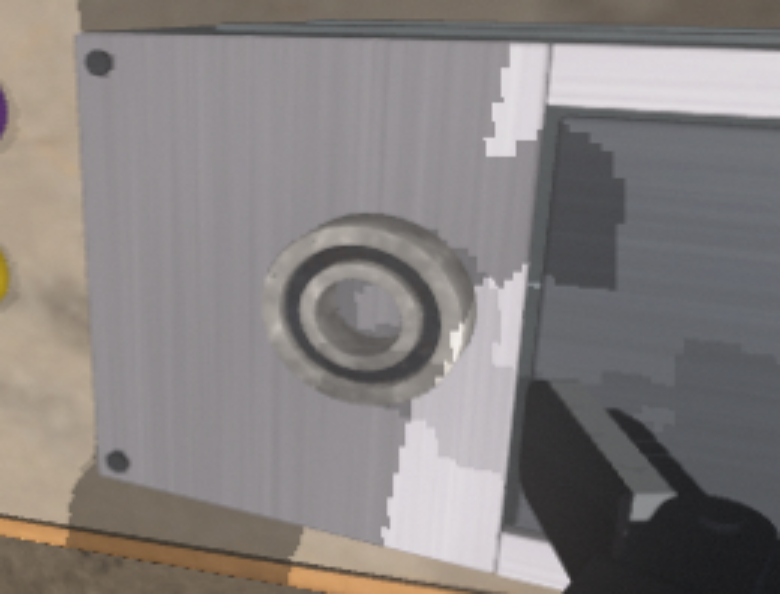

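```bash
python3 -m crank '[[[0,0,-0.4,0,0,0,85.4],[0,0,-0.4,0,0,0,85.4],[0,0,-0.3,0,0,0,85.4],[0,0,-0.2,0,0,0,85.4],[0,0,-0.1,0,0,0,85.4],[0,0,0,0,0,0,85.4]]]'
python3 - <<'E'
from h import *
report(manip.get_obs())
E
```

```text
clock: 3.72
position: [0.5263, 0.0084, 0.1091]
ee_rot: [-0.644, 0.733, 0.142, 0.163]
ft_force: [-0.3, -0.2, 2.5]
grip_width: 0.998
tcp [-35.    4.6 -20.9]
rear [-68.    4.6   8.8]
front [  9.    4.7 -27.1]
frontouter [ 13.1   4.7 -29. ]
tilt 24.97 yaw -97.38 F [-0.3 -0.2  2.5] J [ 0.75  0.33 -0.66  1.87 -0.27  1.02 -1.44] t 3.725 g 0.9977226104968263
```

```bash
python3 -m crank '[[[0,0,-0.09,0,0,0,85.4],[0,0,0,0,0,0,85.4],[0,0,0,0,0,0,85.4],[0,0,0,0,0,0,85.4]]]'
python3 - <<'E'
from h import *
o,im,d,c=cam('wrist'); cv2.imwrite('pics/wrist4.png',im); report(o)
o,im,d,c=cam('side'); cv2.imwrite('pics/side4.png',cv2.resize(im[150:310,200:400],None,fx=3.5,fy=3.5))
E
```

```text
clock: 4.22
position: [0.5263, 0.0083, 0.1037]
ee_rot: [-0.644, 0.733, 0.142, 0.163]
ft_force: [1.0, -1.2, 2.5]
grip_width: 1.0
tcp [-34.9   4.6 -26.3]
rear [-67.9   4.5   3.4]
front [  9.1   4.6 -32.5]
frontouter [ 13.2   4.6 -34.4]
tilt 24.96 yaw -97.38 F [ 1.  -1.2  2.5] J [ 0.75  0.34 -0.66  1.87 -0.27  1.01 -1.43] t 4.225 g 1.0003743536785283
```

View pics/wrist4.png

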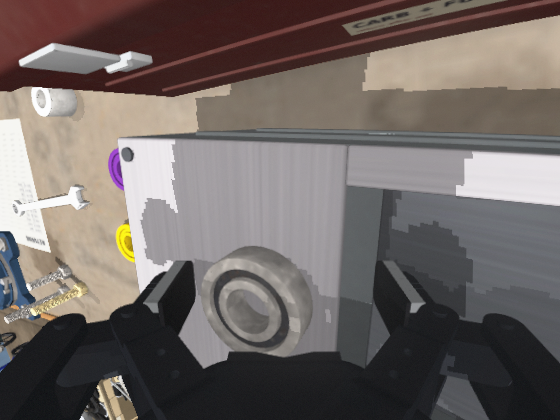

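View pics/side4.png

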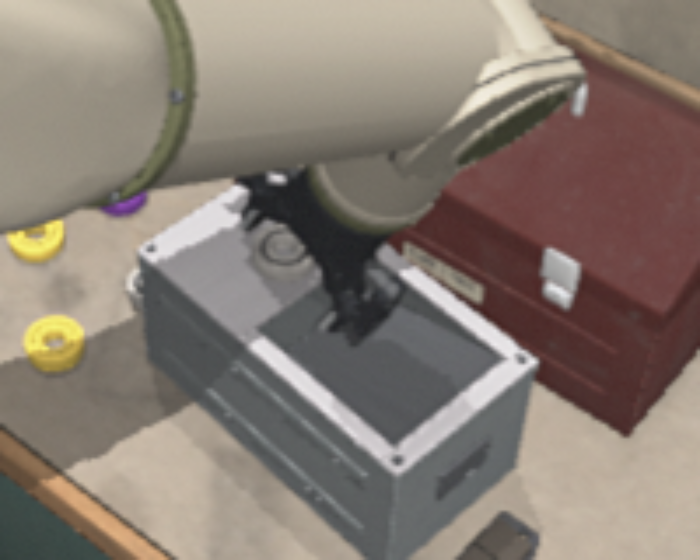

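Wrist view: the bearing (255,300) sits between the fingers and the flap is down beside the front finger at (385,250). Computed flap angle is about 0.27 rad with 2.5 N on it, and it has been held for 0.4 s or more. Now I'll push.

```bash
python3 -m crank '[[[-0.013,-0.1,0,0,0,0,85.4],[-0.013,-0.1,0,0,0,0,85.4],[-0.013,-0.1,0,0,0,0,85.4],[-0.013,-0.1,0,0,0,0,85.4],[-0.013,-0.1,0,0,0,0,85.4],[0,0,0,0,0,0,85.4]]]'
python3 - <<'E'
from h import *
o,im,d,c=cam('wrist'); cv2.imwrite('pics/wrist5.png',im); report(o)
E
```

```text
clock: 5.08
position: [0.5221, -0.0226, 0.1034]
ee_rot: [-0.644, 0.734, 0.142, 0.162]
ft_force: [-1.2, -0.7, 2.5]
grip_width: 1.001
tcp [ -3.6   4.5 -26.6]
rear [-36.7   4.5   3.1]
front [ 40.4   4.5 -32.7]
frontouter [ 44.5   4.5 -34.6]
tilt 24.93 yaw -97.45 F [-1.2 -0.7  2.5] J [ 0.79  0.35 -0.64  1.86 -0.27  1.03 -1.38] t 5.075 g 1.0005381357503798
```

View pics/wrist5.png

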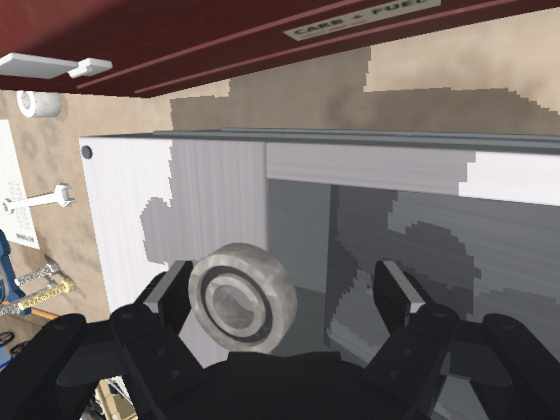

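The bearing (240,300) is against the left finger and overhanging the opening, and the flap is down. I'll continue.

```bash
python3 -m crank '[[[-0.013,-0.1,0,0,0,0,85.4],[-0.013,-0.1,0,0,0,0,85.4],[-0.013,-0.1,0,0,0,0,85.4],[-0.013,-0.1,0,0,0,0,85.4],[0,0,0,0,0,0,85.4]]]'
python3 - <<'E'
from h import *
o,im,d,c=cam('wrist'); cv2.imwrite('pics/wrist6.png',im); report(o)
E
```

```text
clock: 5.75
position: [0.5195, -0.0456, 0.1042]
ee_rot: [-0.644, 0.733, 0.143, 0.163]
ft_force: [-1.2, 5.0, 8.5]
grip_width: 0.999
tcp [ 19.5   4.8 -25.8]
rear [-13.6   4.8   4. ]
front [ 63.5   4.9 -32. ]
frontouter [ 67.5   4.9 -33.9]
tilt 25.02 yaw -97.38 F [-1.2  5.   8.5] J [ 0.82  0.36 -0.63  1.85 -0.26  1.06 -1.35] t 5.75 g 0.9987871083490694
```

View pics/wrist6.png

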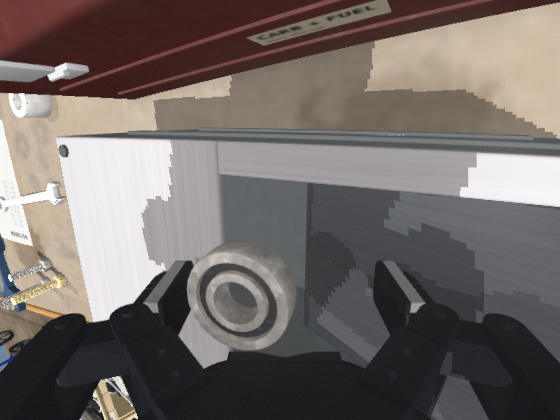

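The bearing (240,295) is past its balance point but the leaning pad is holding down its rear rim. Backing off a little should let it tip.

```bash
python3 -m crank '[[[0.013,0.1,0,0,0,0,85.4],[0,0,0,0,0,0,85.4],[0,0,0,0,0,0,85.4]]]'
python3 - <<'E'
from h import *
o,im,d,c=cam('wrist'); cv2.imwrite('pics/wrist7.png',im); report(o)
E
```

```text
clock: 6.18
position: [0.5198, -0.04, 0.1035]
ee_rot: [-0.644, 0.734, 0.142, 0.163]
ft_force: [0.6, 1.2, 3.1]
grip_width: 1.001
tcp [ 13.9   4.5 -26.5]
rear [-19.2   4.4   3.2]
front [ 57.9   4.5 -32.7]
frontouter [ 62.    4.5 -34.6]
tilt 24.95 yaw -97.4 F [0.6 1.2 3.1] J [ 0.81  0.35 -0.63  1.85 -0.26  1.05 -1.36] t 6.175 g 1.0005551010489868
```

View pics/wrist7.png

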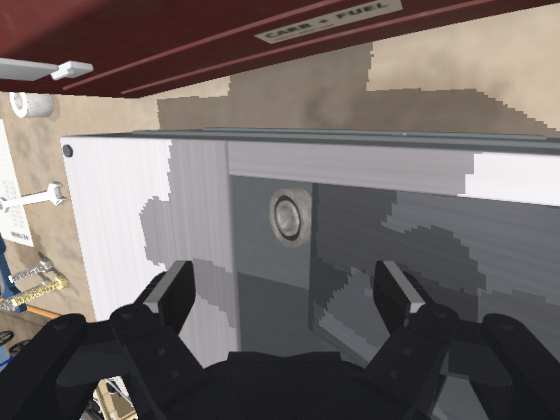

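The bearing has dropped through and shows at (290,215), below the flap edge. I'll check its height.

Run:
```python
from h import *
o,im,d,c=cam('wrist')
cv2.imwrite('pics/c8.png',cv2.resize(im[160:280,220:340],None,fx=4,fy=4))
print((tobin(bydepth(c,[(277,210),(290,195),(300,235),(305,205),(288,242),(288,217),(260,230),(250,280)],d,o))*1000).round(0))
```

```text
[[ -32.    7. -110.]
 [ -21.   21. -110.]
 [ -12.  -12. -112.]
 [  -8.   14. -110.]
 [ -28.  -25. -123.]
 [ -22.    3. -109.]
 [ -56.  -19. -124.]
 [ -64.  -67. -116.]]
```

View pics/c8.png

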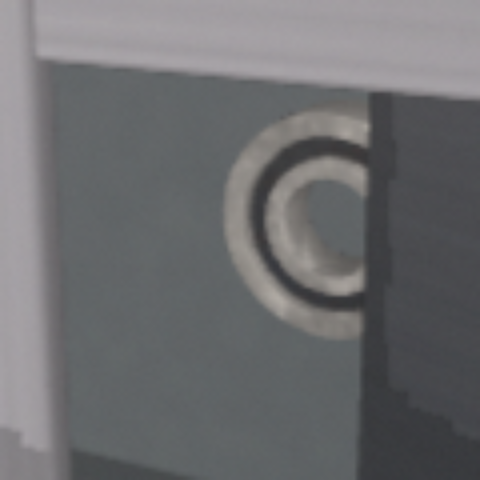

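It's lying flat on the bin floor: its top is 110 mm below the deck, so about 20 mm above the worktop. Now I'll take the hand straight out.

```bash
python3 -m crank '[[[0,0,0.2,0,0,0,85.4],[0,0,0.3,0,0,0,85.4],[0,0,0.4,0,0,0,85.4],[0,0,0.5,0,0,0,85.4],[0,0,0.6,0,0,0,85.4],[0,0,0.6,0,0,0,85.4],[0,0,0,0,0,0,85.4],[0,0,0,0,0,0,85.4]]]'
python3 - <<'E'
from h import *
o,im,d,c=cam('wrist'); cv2.imwrite('pics/wrist9.png',im); report(o)
print((tobin(bydepth(c,[(330,220),(350,200),(450,200)],d,o))*1000).round(0))
o,im,d,c=cam('scene'); cv2.imwrite('pics/scene9.png',im)
E
```

```text
clock: 7.28
position: [0.5195, -0.0401, 0.2595]
ee_rot: [-0.644, 0.734, 0.142, 0.162]
ft_force: [-0.2, -0.1, -1.0]
grip_width: 0.998
tcp [ 14.    4.2 129.5]
rear [-19.    4.2 159.2]
front [ 58.1   4.2 123.4]
frontouter [ 62.2   4.2 121.5]
tilt 24.9 yaw -97.42 F [-0.2 -0.1 -1. ] J [ 0.85  0.19 -0.65  1.68 -0.33  1.36 -1.42] t 7.275 g 0.9980260110925832
[[ -0. -12.  -1.]
 [ 17.  10.   1.]
 [ 95.  18.   1.]]
```

View pics/wrist9.png

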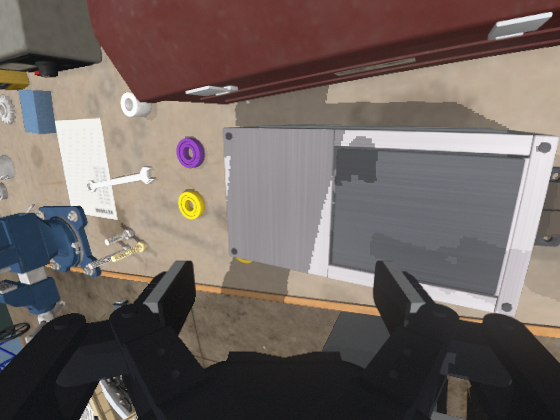

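View pics/scene9.png

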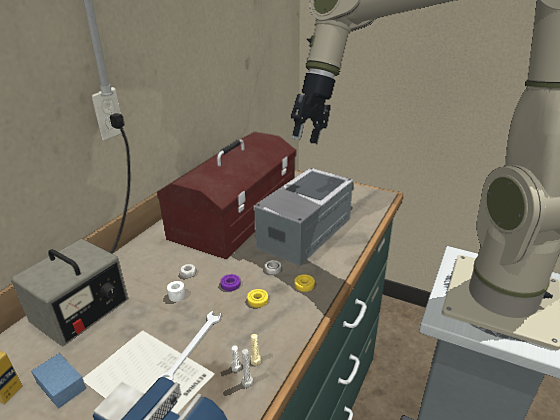

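Flap flush again (points at 0 to +1 mm of deck height), deck empty, and the other things appear at the same pixels as at the start. The hand is 120 mm clear. Handing in.

```bash
python3 -c "
from workcell import manip
print(manip.hand_in(), manip.get_obs()['clock'])"
```

```text
the job is handed in; nothing more can be done
the job is handed in; nothing more can be done
```

The worn bearing is in the scrap bin and the job is handed in; no verdict came back.

**What I did:** I tilted the open hand 25° so the front fingertip pressed the flap down, to about 0.27 rad by geometry, while the bearing still lay on the deck. The rear finger then pushed the bearing over the edge. It hung for a moment because the leaning pad held its rear rim down. Backing off 6 mm let it tip in, with the flap at about 0.42 rad by geometry. I then lifted the hand straight out.

**Last checks:**
- **Bearing:** it lay flat on the bin floor, its top about 20 mm above the worktop. I saw this before the flap shut over it.
- **Flap:** flush with the deck to about 1 mm, so shut.
- **Hand:** more than 120 mm clear of the deck, touching nothing. The run had taken about 7.3 s.
- **Other things:** by eye, those in the last scene picture, which shows the deck end of the worktop, are where they started. I did not measure them, and I did not check the brake pad at the flap end after the job. The hand never went near any of them.

**Disagreement:** the scene and side cameras placed the bearing up to about 10 mm differently from the wrist camera. I used the wrist camera, because it matched the bin and bearing sizes given.

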